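# Work a profile length in behind the post

## Task

Put the length of slotted aluminium profile away in the three-sided bay by pushing it along the bench with the fingertips: it is too long to go straight in beside the steel post, so first push its left end in through the mouth past the post while its right end is still out in front, then push the right end over and in, until the whole piece lies flat along the back wall of the bay. Never lift or tip the profile off the bench, and leave the two canisters and the white dropper bottle where they stand.

Things in the scene. Friction and masses are not known exactly. Their poses are not given: they have to be found in the camera images.
- bay: Fixed bay on the bench: three aluminium walls 30 mm high, 8 mm thick (low screwed feet outside), no floor, open towards the robot. Origin on the bench at the middle of the open mouth; x points into the bay (away from the robot), y left along the mouth, z up. Inside 216 mm wide (y -108 to +108 mm) and 75 mm deep (mouth x = 0, inner face of the back wall x = 75 mm).
- post_top (a point): Centre of the top of the fixed upright steel post, 14 mm diameter and 50 mm high, part of the bay. It stands at x = 0, y = +68 mm in the bay's frame, that is on the mouth line, 40 mm from the left wall, so that 169 mm of the mouth is free between it and the right wall.
- profile_mid (a point): Centre (12 mm above the bench) of the loose slotted aluminium profile, a straight bar 180 mm long, 24 mm wide, 24 mm high, 0.18 to 0.35 kg. Its y axis runs along its length to its left end, x across it, at the start within 0.3 rad of the bay's x. Starts about 70 mm in front of the mouth and 60 mm right of the bay's middle; against the back wall its centre is at x = 63 mm in the bay's frame.
- profile_left (a point): Centre of the left end face of the profile (the +y end, 90 mm from its centre), 12 mm above its underside.
- profile_right (a point): Centre of the right end face of the profile (the -y end, 90 mm from its centre), 12 mm above its underside.
- canister_0: Bystander: white canister with black base, 41 mm diameter, 67 mm high, standing to the left of the bay; origin at the centre of its underside.
- canister_1: Bystander: black canister with white base, 41 mm diameter, 67 mm high, standing to the left of the bay; origin at the centre of its underside.
- dropper_white: Bystander: white dropper bottle, 29 mm diameter, 60 mm high, standing to the right of the bay's right wall; origin at the centre of its underside.

How it is judged:
By the outcome, as a careful person would: the job done as asked, in the order asked, and still so for the second after the job is handed in, with the robot touching nothing.
It also fails if it takes over 72 s, if anything falls off the work surface, if the arm or the gripper's body presses on something with over 40 N, if the wrist force passes 120 N, or if a joint passes its speed limit or range.

## Robot

A 6-joint arm with a two-finger parallel gripper is mounted at the origin on a cart in front of the work surface, level with it; the furniture and walls round the work are solid. World frame = base frame: x ahead of the robot, y to its left, z up, the work surface at z = 0. Lengths are in m, angles in rad, forces in N, time in s.
With the tool pointing down it reaches from about 0.35 to 0.975 m from the base axis. Payload 4.9 kg.
Tool frame: the origin (TCP) lies at the very end of the fingers, on their centre line; the grasp point (between the pads) lies 19 mm behind it; z points along the fingers, y is the line along which they close (so a half turn about z gives the same grasp; the last joint's range is limited). The gripper opens to 85 mm and grips with 20 to 120 N. Pads are 22 mm wide; open, the fingers measure 114 mm over their backs; the gripper's body (76 mm by 85 mm) begins 54 mm behind the grasp point. The pads swing forward as they close: fully open they stand 13 mm farther back than shut.
Start: joints at [1.194, 0.053, 1.613, -0, 1.476, -0.119], TCP at [0.159, 0.604, 0.231] pointing down, gripper open.
Joint ranges: [-3.01, 3.01], [-1.01, 2.22], [0.06, 2.58], [-1.02, 4.17], [0.09, 2.62], [-3.14, 3.14]. Speed limits (rad/s): [2.57, 2.57, 3.14, 3.14, 3.14, 3.14].

## Interface

Orientations are given as a rotation vector (axis times angle).
In Python, from station import ctrl gives the robot as it stands.
- The arm moves only by the tool jog_arm, never from a script. Its argument "plan" is a list of rows, each a list of 7 numbers: the shift along the tool's x, y, z in units of 0.02 m (1.0 is 0.02 m), then the turn, a rotation vector about the tool's x, y, z in units of 45 degrees (1.0 is 45 degrees), then the opening, from -1 (shut) to 1 (fully open). A call has 1 to 8 rows; each row shifts and turns the commanded pose from where the row before left it, along the tool's axes as they then stand; what a row does not reach is not made up. A row lasts 1/10 s, in which the tool goes at most 50 mm and 8.59 degrees, less where a joint would pass 70% of its speed; a pose out of reach is approached as far as the arm can. A call with a number of a shift or a turn outside -1 to 1 is refused whole. A call with a gripper value outside its range is refused whole. The fingers move at their own pace and stop on an object; "grip_force" is the grip in N (left out, the last holds). Time passes only in rows, so rows that do not move let the fingers close. It gives the time, the measured TCP pose, the force, the opening and the grip force at its end, in the units of the state.
- ctrl.get_obs(): the state, without advancing time (a new reading comes with each control period).
- ctrl.get_image(name): name is "scene" or "top"; returns (picture, depth): 420x560x3 uint8, red, green, blue; 420x560 float32, m along the optical axis (not along the pixel's ray), 0 where there is no reading.
- ctrl.camera_info(name): a dict with "camera_matrix" (3x3 intrinsics, pixels), "rvec" (rotation vector, rad) and "tvec" (3), from world to camera coordinates, as OpenCV has them. Camera axes: x right, y down, z forward; pixel columns grow to the right and rows downward; lengths in m; the calibration is good to about 2 mm. A picture is of the moment at which its call begins. camera_info takes no time and is no camera call.
- ctrl.finish_job(): hands the job in; it is judged then, once.
The state is a dict: "t": time; "q": joint angles; "dq": joint speeds; "effort": joint torques, N m; "tool_pos": TCP position; "tool_rot": TCP orientation; "contact_force": force on the tool from outside, world axes, zero at the start; "wrist_torque": the same for the moment, N m; "opening": finger opening in m; "grip_force": force on a finger pad.
Only numpy, scipy, OpenCV 4.12 (cv2) and the standard library are available. Lean on these libraries where they do the work, as an engineer would, in place of code of your own. Each camera call takes 0.05 s, during which the arm holds its last target. There are 200 camera calls.

## Working session

There is one attempt and no reset: what is moved stays moved. The work goes in short steps, Python scripts to look and compute and a tool call to move; the robot and the scene stay as the last step left them, time stands still between calls to the robot, and variables do not carry over. Pictures are saved under pics/ and viewed, at most 10 in all, crops included, and the job is handed in when it is done.

Besides the shell and the picture viewer there is one more tool, called after "Request:" by a JSON object that holds its "method" and its "body". jog_arm: Moves the arm, as the interface text tells. Shifts and turns lie within -1 to 1; 1 stands for 0.02 m of shift or 45 degrees of turn. Its arguments: {"type":"object","properties":{"plan":{"type":"array"},"grip_force":{"type":"number"}},"required":["plan"]}

```bash
mkdir -p pics; cat > h.py <<'E'
import numpy as np, cv2
from station import ctrl
def cam(n):
    i=ctrl.camera_info(n);K=np.array(i["camera_matrix"]);R=cv2.Rodrigues(np.array(i["rvec"],float))[0];return K,R,np.array(i["tvec"],float).ravel()
def cloud(n,d):
    K,R,t=cam(n);v,u=np.mgrid[:d.shape[0],:d.shape[1]]
    p=np.stack([(u-K[0,2])/K[0,0]*d,(v-K[1,2])/K[1,1]*d,d],-1)
    return (p-t)@R
def ray(n,uv,z):
    K,R,t=cam(n);c=-R.T@t;w=R.T@np.linalg.solve(K,np.array([uv[0],uv[1],1.]));return c+w*(z-c[2])/w[2]
E
python3 - <<'E'
from h import *
for n in("top","scene"):
    im,d=ctrl.get_image(n);cv2.imwrite(f"pics/{n}0.png",im[:,:,::-1]);np.savez(f"{n}0.npz",im=im,d=d)
    K,R,t=cam(n);print(n,K[0,0],-R.T@t,R[2])
E
```

```text
top 421.08443186739885 [0.53661229 0.22322265 0.92629207] [ 0.09222211 -0.02311172 -0.99547021]
scene 505.8482283296601 [ 0.07215124 -0.43165884  0.46770599] [ 0.56252578  0.69658139 -0.4453528 ]
```

View pics/top0.png

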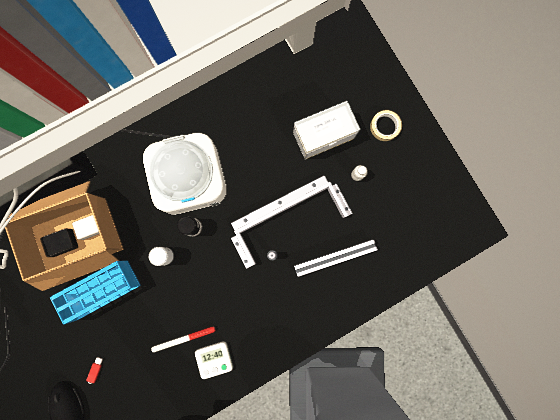

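View pics/scene0.png

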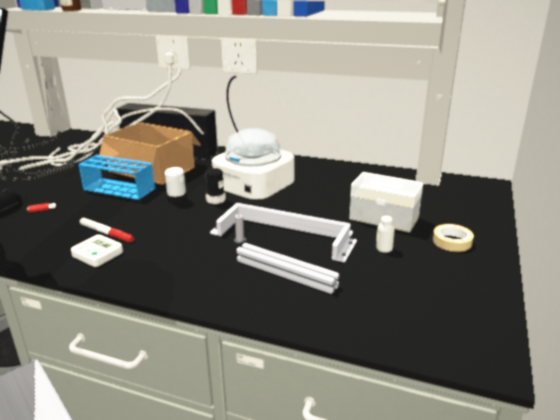

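The top view shows the profile from about (296,271) to (376,245), the bay's back wall from (233,228) to (327,183), and the post at (272,255). Next I'll measure them.

```bash
python3 - <<'E'
from h import *
f=np.load("top0.npz");im,d=f["im"],f["d"];P=cloud("top",d);g=cv2.cvtColor(im,cv2.COLOR_RGB2GRAY)
roi=np.zeros_like(g);roi[165:285,215:390]=1
m=((g>90)&(roi>0)).astype(np.uint8)
n,l,s,c=cv2.connectedComponentsWithStats(m)
for i in range(1,n):
    if s[i,4]>15:
        z=P[...,2][(l==i)&(d>0)];print(i,s[i],c[i],np.percentile(z,[5,50,95]).round(4),P[l==i].mean(0).round(4))
K,R,t=cam("top");print(R.round(3))
big=cv2.resize(im[165:285,215:390],None,fx=4.5,fy=4.5,interpolation=cv2.INTER_CUBIC);cv2.imwrite("pics/crop0.png",big[:,:,::-1])
for u,v in((296,271),(376,245),(340,380),(160,256),(190,226),(360,173)):print(u,v,ray("top",(u,v),.02).round(3))
o=ctrl.get_obs();print(o)
E
```

```text
1 [215 165  11  39 344] [219.15697674 184.38081395] [0.0156 0.0644 0.0685] [0.6804 0.3433 0.0559]
2 [351 165  16  16 192] [358.72916667 172.546875  ] [0.0043 0.0458 0.0614] [0.7081 0.0483 0.042 ]
3 [ 231  176  122   93 2136] [283.39466292 211.96301498] [0.0014 0.0057 0.0316] [0.6265 0.2088 0.0187]
5 [294 240  84  37 951] [335.54679285 257.63722397] [0.017  0.023  0.0264] [0.5274 0.0986 0.0279]
6 [267 251   9   9  66] [271.16666667 255.10606061] [-0.0003  0.0467  0.0521] [0.5333 0.2357 0.027 ]
[[-0.005 -1.     0.023]
 [-0.996  0.002 -0.092]
 [ 0.092 -0.023 -0.995]]
296 271 [0.499 0.183 0.02 ]
376 245 [0.554 0.01  0.02 ]
340 380 [0.273 0.092 0.02 ]
160 256 [0.532 0.472 0.02 ]
190 226 [0.596 0.41  0.02 ]
360 173 [0.711 0.041 0.02 ]
{'t': 0.1, 'q': array([ 1.19395108e+00,  5.33170265e-02,  1.61415166e+00, -2.79426934e-05,
        1.47602011e+00, -1.19037595e-01]), 'dq': array([-1.14908758e-03, -1.20497196e-03, -2.94274510e-03,  4.56010021e-05,
        8.36866126e-04,  1.02324652e-03]), 'effort': array([ 2.96906355e-04, -3.94904208e+01, -3.71362460e+01, -1.42999443e-04,
        3.89063323e-03, -4.24217035e-06]), 'tool_pos': array([0.1591702 , 0.6038048 , 0.23017274]), 'tool_rot': array([-4.03782068e-01, -3.11509260e+00,  2.89768979e-03]), 'contact_force': array([0.53504116, 0.49528908, 0.58882208]), 'wrist_torque': array([-0.02770942, -0.01051826,  0.01985082]), 'grip_force': 0.0, 'opening': 0.08551371135367689}
```

View pics/crop0.png

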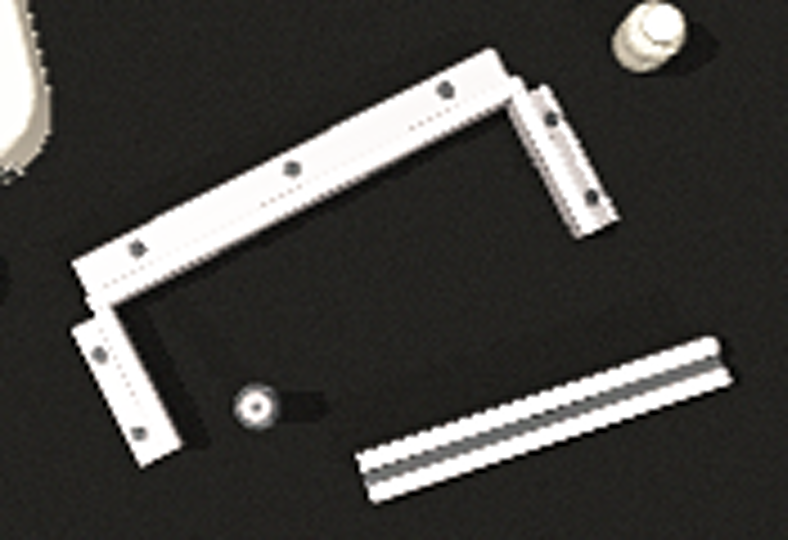

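```bash
cat >> h.py <<'E'
def profile(g,roi,hood=None):
    m=((g>80)&(roi>0)).astype(np.uint8);m=cv2.morphologyEx(m,cv2.MORPH_CLOSE,np.ones((5,5),np.uint8))
    c=max(cv2.findContours(m,cv2.RETR_EXTERNAL,cv2.CHAIN_APPROX_NONE)[0],key=cv2.contourArea)
    w=np.array([ray("top",p,.024)[:2] for p in c[:,0]],np.float32)
    return cv2.minAreaRect(w)
E
python3 - <<'E'
from h import *
f=np.load("top0.npz");im=f["im"];g=cv2.cvtColor(im,cv2.COLOR_RGB2GRAY)
cv=lambda x,y:(215+(x+.5)/4.5-.5,165+(y+.5)/4.5-.5)
L=ray("top",cv(118,304),0)[:2];Rr=ray("top",cv(515,103),0)[:2];p=ray("top",cv(256,405),.05)[:2]
RF=ray("top",cv(580,237),0.0)[:2]
print(L,Rr,np.linalg.norm(L-Rr),p)
A=np.array([[75,108],[75,-108],[0,68]])/1e3;B=np.array([L,Rr,p])
a=A-A.mean(0);b=B-B.mean(0);th=np.arctan2((a[:,0]*b[:,1]-a[:,1]*b[:,0]).sum(),(a*b).sum())
M=np.array([[np.cos(th),-np.sin(th)],[np.sin(th),np.cos(th)]]);o=B.mean(0)-M@A.mean(0)
print("bay",o,th,((B-o)@M)*1e3, (RF-o)@M)
roi=np.zeros_like(g);roi[236:285,285:385]=1
(cx,cy),wh,an=profile(g,roi);print(cx,cy,wh,an)
print("prof in bay",(np.array([cx,cy])-o)@M)
E
```

```text
[0.58362892 0.30259074] [0.68253697 0.10700579] 0.21917179677309107 [0.53438849 0.23469555]
bay [0.56554395 0.17217542] 0.46232573408805433 [[ 7.43556312e+01  1.08657551e+02]
 [ 7.56431464e+01 -1.10510464e+02]
 [ 1.22239196e-03  6.98529135e+01]] [ 0.00207208 -0.10866172]
0.5276164412498474 0.09827425330877304 (0.025414355099201202, 0.18135473132133484) 18.00876235961914
prof in bay [-0.06690799 -0.049226  ]
```

Request:
{"method": "jog_arm", "body": {"plan": [[0, 0, 0, 0, 0, -0.19, -1], [0, 0, 0, 0, 0, -0.19, -1], [0, 0, 0, 0, 0, -0.19, -1], [0, 0, 0, 0, 0, -0.19, -1], [0, 0, 0, 0, 0, -0.16, -1], [0, -1, 0, 0, 0, 0, -1], [0, -1, 0, 0, 0, 0, -1], [0, -1, 0, 0, 0, 0, -1]]}}

```text
t: 0.9
tool_pos: [0.1863, 0.5498, 0.2305]
tool_rot: [0.724, -3.056, 0.002]
contact_force: [1.0, -0.3, -0.4]
opening: -0.0002
grip_force: 0.0
```

Request:
{"method": "jog_arm", "body": {"plan": [[0, -1, 0, 0, 0, 0, -1], [0, -1, 0, 0, 0, 0, -1], [0, -1, 0, 0, 0, 0, -1], [0, -1, 0, 0, 0, 0, -1], [0, -1, 0, 0, 0, 0, -1], [0, -1, 0, 0, 0, 0, -1], [0, -1, 0, 0, 0, 0, -1], [0, -1, 0, 0, 0, 0, -1]]}}

```text
t: 1.7
tool_pos: [0.258, 0.4067, 0.2307]
tool_rot: [0.723, -3.056, 0.001]
contact_force: [0.6, -0.5, -0.1]
opening: -0.0001
grip_force: 0.0
```

Request:
{"method": "jog_arm", "body": {"plan": [[0, -1, 0, 0, 0, 0, -1], [0, -1, 0, 0, 0, 0, -1], [0, -1, 0, 0, 0, 0, -1], [0, -1, 0, 0, 0, 0, -1], [0, -1, 0, 0, 0, 0, -1], [0, -1, 0, 0, 0, 0, -1], [0, -1, 0, 0, 0, 0, -1], [0, -1, 0, 0, 0, 0, -1]]}}

```text
t: 2.5
tool_pos: [0.3297, 0.2638, 0.2308]
tool_rot: [0.723, -3.056, 0.0]
contact_force: [0.1, 0.5, -0.0]
opening: 0.0
grip_force: 0.0
```

```bash
cat >> h.py <<'E'
O=np.array([.56554,.17218]);TH=.4623;M=np.array([[np.cos(TH),-np.sin(TH)],[np.sin(TH),np.cos(TH)]])
def bay(p): return ((np.asarray(p)[:2]-O)@M*1e3).round(1)
def st():
    o=ctrl.get_obs();Rt=cv2.Rodrigues(o["tool_rot"])[0]
    print("t",round(o["t"],2),"tcp bay mm",bay(o["tool_pos"]),"z",round(o["tool_pos"][2]*1e3,1),"yaw of tool y rel bay y deg",np.degrees(np.arctan2(Rt[1,1],Rt[0,1])-TH-np.pi/2).round(2),"tilt",Rt[:,2].round(3),"F",o["contact_force"].round(1),"open",round(o["opening"],4))
E
python3 -c "
from h import *
st()"
```

```text
t 2.5 tcp bay mm [-170.3  187.2] z 230.8 yaw of tool y rel bay y deg 0.15 tilt [-0.001 -0.    -1.   ] F [ 0.1  0.5 -0. ] open 0.0
```

Request:
{"method": "jog_arm", "body": {"plan": [[-0.36, -1, 0.9, 0, 0, 0, -1], [-0.36, -1, 0.9, 0, 0, 0, -1], [-0.36, -1, 0.9, 0, 0, 0, -1], [-0.36, -1, 0.9, 0, 0, 0, -1], [-0.36, -1, 0.9, 0, 0, 0, -1], [-0.36, -1, 0.9, 0, 0, 0, -1], [-0.36, -1, 0.9, 0, 0, 0, -1], [-0.36, -1, 0.9, 0, 0, 0, -1]]}}

```text
t: 3.3
tool_pos: [0.453, 0.1467, 0.0862]
tool_rot: [0.723, -3.057, -0.0]
contact_force: [0.0, 0.3, 0.3]
opening: 0.0
grip_force: 0.0
```

Request:
{"method": "jog_arm", "body": {"plan": [[0, 0, 0.8, 0, 0, 0, -1], [0, 0, 0.8, 0, 0, 0, -1], [0, 0, 0.8, 0, 0, 0, -1], [0, 0, 0.8, 0, 0, 0, -1], [0, 0, 0.4, 0, 0, 0, -1], [0, 0, 0.2, 0, 0, 0, -1], [0, 0, 0, 0, 0, 0, -1]]}}

```text
t: 4.0
tool_pos: [0.4526, 0.1474, 0.011]
tool_rot: [0.723, -3.056, -0.0]
contact_force: [-0.6, -0.4, -0.7]
opening: 0.0
grip_force: 0.0
```

```bash
python3 -c "
from h import *
st()
im,d=ctrl.get_image('top');cv2.imwrite('pics/t1.png',cv2.resize(im[150:330,210:420],None,fx=3,fy=3,interpolation=cv2.INTER_CUBIC)[:,:,::-1])"
```

```text
t 4.0 tcp bay mm [-112.2   28.2] z 11.0 yaw of tool y rel bay y deg 0.14 tilt [-0.001 -0.    -1.   ] F [-0.6 -0.4 -0.7] open 0.0
```

View pics/t1.png

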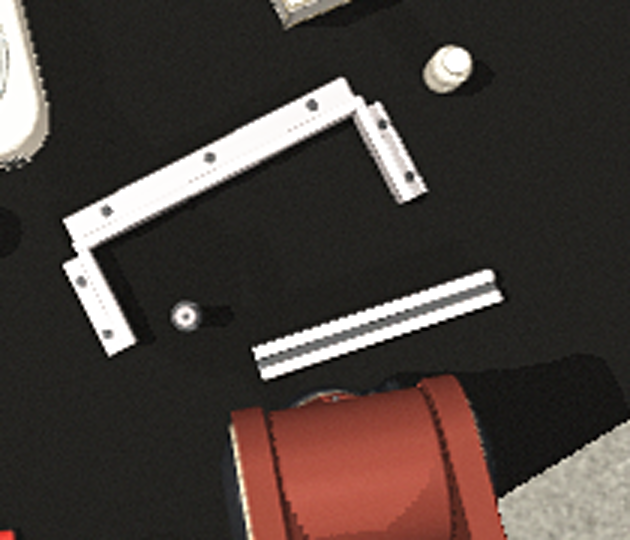

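The picture shows the fingers behind the left part of the profile, clear of it, with the profile from (258,362) to (495,287). I'll start the rotating push now.

Request:
{"method": "jog_arm", "body": {"plan": [[-0.4, -0.15, 0.2, 0, 0, 0, -1], [-0.4, -0.15, 0, 0, 0, 0, -1], [-0.4, -0.05, 0, 0, 0, 0, -1], [-0.4, 0, 0, 0, 0, 0, -1], [-0.4, 0, 0, 0, 0, 0, -1], [-0.4, 0, 0, 0, 0, 0, -1], [-0.3, 0, 0, 0, 0, 0, -1], [0, 0, 0, 0, 0, 0, -1]]}}

```text
t: 4.85
tool_pos: [0.5051, 0.1658, 0.0075]
tool_rot: [-0.724, 3.056, 0.0]
contact_force: [-0.5, -0.3, 0.7]
opening: 0.0001
grip_force: 0.0
```

```bash
cat >> h.py <<'E'
def look():
    """profile pose in bay frame: bright pixels with cloud height 15..32 mm inside bench zone, excluding bay walls/post"""
    im,d=ctrl.get_image("top");P=cloud("top",d);g=cv2.cvtColor(im,cv2.COLOR_RGB2GRAY);hs=cv2.cvtColor(im,cv2.COLOR_RGB2HSV)
    K,R,t=cam("top");v,u=np.mgrid[:420,:560];c=-R.T@t
    w=np.stack([(u-K[0,2])/K[0,0],(v-K[1,2])/K[1,1],np.ones(u.shape)],-1)@R;X=c+w*((.024-c[2])/w[...,2])[...,None]
    B=(X[...,:2]-O)@M*1e3;x,y=B[...,0],B[...,1]
    m=(g>85)&(hs[...,1]<70)&(np.abs(P[...,2])<.036)&(y>-175)&(y<150)&(x>-170)
    m&=~((x>-14)&((y<-103)|(y>103)|(x>73)))&(np.hypot(x,y-68)>17)
    m=cv2.morphologyEx(m.astype(np.uint8),cv2.MORPH_CLOSE,np.ones((4,4),np.uint8))
    n,l,s,_=cv2.connectedComponentsWithStats(m)
    for i in np.argsort(-s[1:,4])[:2]+1:
        r=cv2.minAreaRect(B[l==i].astype(np.float32));b=cv2.boxPoints(r);e=[(b[j]+b[(j+1)%4])/2 for j in range(4)]
        k=(0,2) if np.linalg.norm(e[0]-e[2])>np.linalg.norm(e[1]-e[3]) else (1,3)
        L,Q=sorted((e[k[0]],e[k[1]]),key=lambda q:-q[1]);dd=L-Q
        print("n",s[i,4],"L",L.round(1),"R",Q.round(1),"len",round(float(np.linalg.norm(dd)),1),"wid",round(float(min(r[1])),1),"phi",np.degrees(np.arctan2(dd[0],dd[1])).round(1),"c",((L+Q)/2).round(1))
    return im
def save(im,name): cv2.imwrite(name,cv2.resize(im[150:330,210:420],None,fx=3,fy=3,interpolation=cv2.INTER_CUBIC)[:,:,::-1])
E
python3 -c "
from h import *
st();look()"
```

```text
t 4.85 tcp bay mm [-56.9  21.2] z 7.5 yaw of tool y rel bay y deg 0.16 tilt [ 0.001  0.    -1.   ] F [-0.5 -0.3  0.7] open 0.0001
n 230 L [-71.9 -87.7] R [ -89.9 -134.2] len 49.8 wid 24.2 phi 21.1 c [ -80.9 -111. ]
n 15 L [  39.7 -102.2] R [  68.8 -102.5] len 29.1 wid 2.0 phi -89.3 c [  54.2 -102.4]
```

Request:
{"method": "jog_arm", "body": {"plan": [[-0.4, -0.08, 0, 0, 0, 0, -1], [-0.4, -0.12, 0, 0, 0, 0, -1], [-0.4, -0.15, 0, 0, 0, 0, -1], [-0.4, -0.18, 0, 0, 0, 0, -1], [-0.4, -0.2, 0, 0, 0, 0, -1], [-0.3, -0.2, 0, 0, 0, 0, -1], [0, 0, 0, 0, 0, 0, -1]]}}

```text
t: 5.6
tool_pos: [0.5551, 0.1692, 0.0076]
tool_rot: [-0.723, 3.056, -0.0]
contact_force: [0.8, 0.1, -0.4]
opening: 0.0
grip_force: 0.0
```

```bash
python3 -c "
from h import *
st();look()"
```

```text
t 5.6 tcp bay mm [-10.7   2. ] z 7.6 yaw of tool y rel bay y deg 0.12 tilt [ 0.001  0.    -1.   ] F [ 0.8  0.1 -0.4] open 0.0
n 136 L [-76.2 -99.9] R [ -99.7 -122.4] len 32.5 wid 24.3 phi 46.3 c [ -87.9 -111.2]
n 14 L [  39.7 -102.2] R [  68.8 -102.5] len 29.1 wid 2.0 phi -89.3 c [  54.2 -102.4]
```

Request:
{"method": "jog_arm", "body": {"plan": [[0.5, 0.4, 0, 0, 0, 0, -1], [0.5, 0.3, -0.5, 0, 0, 0, -1], [0, 0, -1, 0, 0, 0, -1], [0, 0, -1, 0, 0, 0, -1], [0.4, -0.8, -0.2, 0, 0, 0, -1], [0.65, -1, 0, 0, 0, 0, -1], [0.65, -1, 0, 0, 0, 0, -1], [0.65, -1, 0, 0, 0, 0, -1]]}}

```text
t: 6.45
tool_pos: [0.5201, 0.0835, 0.0611]
tool_rot: [0.725, -3.056, -0.0]
contact_force: [-0.2, -0.0, -0.2]
opening: -0.0001
grip_force: 0.0
```

Request:
{"method": "jog_arm", "body": {"plan": [[0.65, -1, 0, 0, 0, 0, -1], [0.65, -1, 0, 0, 0, 0, -1], [0.65, -1, 0, 0, 0, 0, -1], [0.65, -1, 0, 0, 0, 0, -1], [0.25, -0.8, 0, 0, 0, 0, -1], [0, 0, 0, 0, 0, 0.18, -1], [0, 0, 0, 0, 0, 0.18, -1], [0, 0, 0, 0, 0, 0.18, -1]]}}

```text
t: 7.25
tool_pos: [0.5124, -0.027, 0.061]
tool_rot: [0.054, -3.14, -0.0]
contact_force: [1.1, -0.4, 0.4]
opening: -0.0001
grip_force: 0.0
```

Request:
{"method": "jog_arm", "body": {"plan": [[0, 0, 0, 0, 0, 0.18, -1], [0, 0, 0, 0, 0, 0.18, -1], [0, 0, 0, 0, 0, 0.12, -1], [0, 0, 0, 0, 0, 0, -1]]}}

```text
t: 7.65
tool_pos: [0.5126, -0.0269, 0.061]
tool_rot: [-0.525, -3.097, -0.0]
contact_force: [-0.7, 0.5, 0.8]
opening: -0.0004
grip_force: 0.0
```

```bash
python3 -c "
from h import *
st();save(look(),'pics/t2.png')"
```

```text
t 7.65 tcp bay mm [-136.2 -154.5] z 61.0 yaw of tool y rel bay y deg -45.72 tilt [-0.001  0.    -1.   ] F [-0.7  0.5  0.8] open -0.0004
n 1009 L [29.9  3.8] R [-100.1 -123. ] len 181.6 wid 25.7 phi 45.7 c [-35.1 -59.6]
n 11 L [  44.5 -102.7] R [  68.8 -103. ] len 24.3 wid 1.0 phi -89.3 c [  56.7 -102.9]
```

View pics/t2.png

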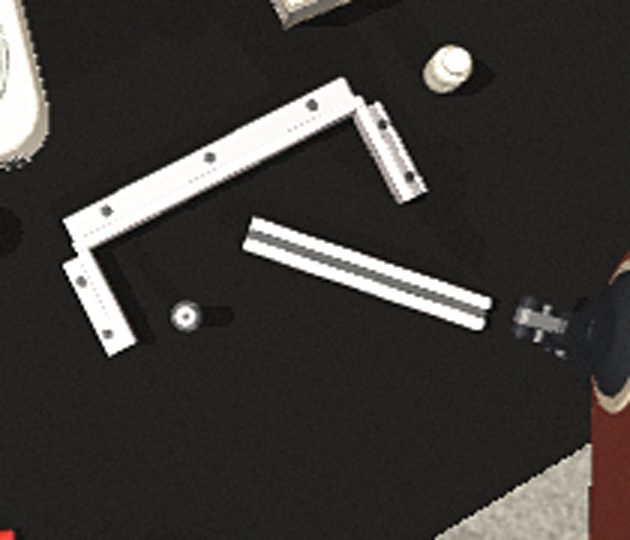

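The profile lies at φ≈46° with its left end through the mouth, right of the post, and the fingers are in line beyond its right end. I'll lower them and push along the axis.

Request:
{"method": "jog_arm", "body": {"plan": [[-0.13, 0, 0.9, 0, 0, 0, -1], [0, 0, 0.9, 0, 0, 0, -1], [0, 0, 0.6, 0, 0, 0, -1], [0, 0, 0.25, 0, 0, 0, -1], [0, 0.5, 0, 0, 0, 0, -1], [0, 0.5, 0, 0, 0, 0, -1], [0, 0.4, 0, 0, 0, 0, -1], [0, 0.4, 0, 0, 0, 0, -1]]}}

```text
t: 8.5
tool_pos: [0.529, 0.0066, 0.0092]
tool_rot: [0.524, 3.096, 0.0]
contact_force: [0.7, -0.5, -0.2]
opening: 0.0001
grip_force: 0.0
```

Request:
{"method": "jog_arm", "body": {"plan": [[0, 0.4, 0, 0, 0, 0, -1], [0, 0.4, 0, 0, 0, 0, -1], [0, 0.4, 0, 0, 0, 0, -1], [0, 0.4, 0, 0, 0, 0, -1], [0, 0.3, 0, 0, 0, 0, -1], [0, 0, 0, 0, 0, 0, -1]]}}

```text
t: 9.1
tool_pos: [0.5408, 0.0424, 0.0082]
tool_rot: [-0.525, -3.097, -0.001]
contact_force: [0.0, 0.8, -0.1]
opening: 0.0
grip_force: 0.0
```

```bash
python3 -c "
from h import *
st();look()"
```

```text
t 9.1 tcp bay mm [ -80.1 -105.1] z 8.2 yaw of tool y rel bay y deg -45.72 tilt [ 0.     0.001 -1.   ] F [ 0.   0.8 -0.1] open 0.0
n 829 L [55.6 30.2] R [-68.9 -91.8] len 174.3 wid 25.6 phi 45.6 c [ -6.7 -30.8]
n 14 L [  39.7 -102.2] R [  68.8 -102.5] len 29.1 wid 2.0 phi -89.3 c [  54.2 -102.4]
```

Request:
{"method": "jog_arm", "body": {"plan": [[0, -0.5, 0, 0, 0, 0, -1], [0.7, -0.2, 0, 0, 0, 0, -1], [0.7, 0, 0, 0, 0, 0, -1], [0.6, 0, 0, 0, 0, 0, -1], [0, 0.8, 0, 0, 0, 0, -1], [0, 0.8, 0, 0, 0, 0, -1], [0, 0.6, 0, 0, 0, 0, -1], [0, 0, 0, 0, 0, 0, -1]]}}

```text
t: 9.95
tool_pos: [0.513, 0.0838, 0.0085]
tool_rot: [0.524, 3.097, 0.0]
contact_force: [-1.1, -0.5, 0.2]
opening: 0.0002
grip_force: 0.0
```

Request:
{"method": "jog_arm", "body": {"plan": [[-0.4, 0, 0, 0, 0, 0, -1], [-0.4, 0, 0, 0, 0, 0, -1], [-0.4, 0, 0, 0, 0, 0, -1], [-0.4, 0, 0, 0, 0, 0, -1], [-0.4, 0, 0, 0, 0, 0, -1], [-0.4, 0, 0, 0, 0, 0, -1], [-0.3, 0, 0, 0, 0, 0, -1], [0, 0, 0, 0, 0, 0, -1]]}}

```text
t: 10.75
tool_pos: [0.5648, 0.0649, 0.0085]
tool_rot: [0.526, 3.096, 0.0]
contact_force: [-0.3, 0.9, 0.6]
opening: 0.0
grip_force: 0.0
```

```bash
python3 -c "
from h import *
st();save(look(),'pics/t3.png')"
```

```text
t 10.75 tcp bay mm [-48.6 -95.7] z 8.5 yaw of tool y rel bay y deg -45.78 tilt [ 0.001 -0.    -1.   ] F [-0.3  0.9  0.6] open 0.0
n 585 L [44.7 34.7] R [ -6.5 -67.2] len 114.1 wid 23.7 phi 26.7 c [ 19.1 -16.2]
n 11 L [  44.5 -102.7] R [  68.8 -103. ] len 24.3 wid 1.0 phi -89.3 c [  56.7 -102.9]
```

View pics/t3.png

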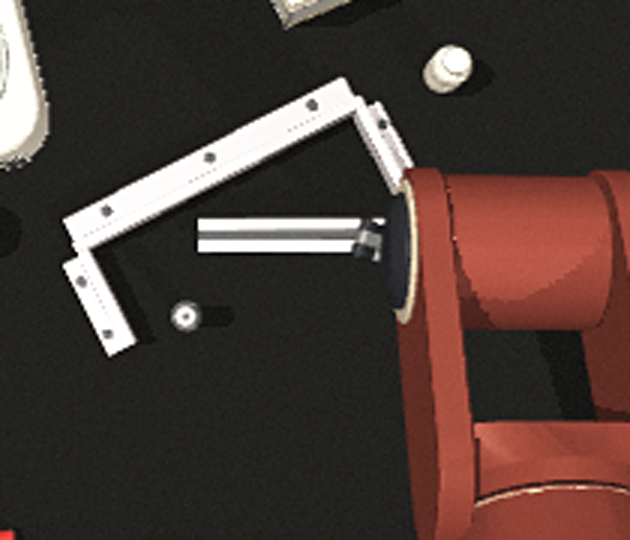

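The profile is at φ≈27°, its left end at (198,235) inside the bay and clear of the post. I'll go round to the right end face and push along the axis again.

Request:
{"method": "jog_arm", "body": {"plan": [[0.7, 0, 0, 0, 0, 0, -1], [0.3, 0, -0.7, 0, 0, 0, -1], [0, 0, -1, 0, 0, 0, -1], [0, 0, -0.9, 0, 0, -0.14, -1], [0, 0, 0, 0, 0, -0.14, -1], [0, 0, 0, 0, 0, -0.14, -1], [-0.7, -1, 0, 0, 0, 0, -1], [-0.7, -1, 0, 0, 0, 0, -1]]}}

```text
t: 11.6
tool_pos: [0.5724, 0.0318, 0.0603]
tool_rot: [-0.008, -3.142, -0.0]
contact_force: [0.1, -0.2, 0.4]
opening: 0.0
grip_force: 0.0
```

Request:
{"method": "jog_arm", "body": {"plan": [[-0.7, -1, 0, 0, 0, 0, -1], [-0.08, -0.15, 0, 0, 0, 0, -1], [0, 0, 0, 0, 0, 0, -1]]}}

```text
t: 11.9
tool_pos: [0.5878, 0.0084, 0.0602]
tool_rot: [-0.012, -3.141, -0.001]
contact_force: [-0.4, 0.5, 0.3]
opening: -0.0001
grip_force: 0.0
```

```bash
python3 -c "
from h import *
st();look()"
```

```text
t 11.9 tcp bay mm [ -53.1 -156.5] z 60.2 yaw of tool y rel bay y deg -26.91 tilt [-0.001  0.    -1.   ] F [-0.4  0.5  0.3] open -0.0001
n 961 L [44.6 34.8] R [ -36.5 -126.8] len 180.8 wid 23.7 phi 26.7 c [  4.1 -46. ]
n 12 L [  44.5 -102.2] R [  68.8 -102.5] len 24.3 wid 2.0 phi -89.3 c [  56.7 -102.4]
```

Request:
{"method": "jog_arm", "body": {"plan": [[-0.07, 0, 0.9, 0, 0, 0, -1], [0, 0, 0.9, 0, 0, 0, -1], [0, 0, 0.6, 0, 0, 0, -1], [0, 0, 0.2, 0, 0, 0, -1], [0, 0.4, 0, 0, 0, 0, -1], [0, 0.4, 0, 0, 0, 0, -1], [0, 0.4, 0, 0, 0, 0, -1], [0, 0.4, 0, 0, 0, 0, -1]]}}

```text
t: 12.75
tool_pos: [0.5904, 0.0412, 0.0093]
tool_rot: [0.009, 3.14, -0.001]
contact_force: [-0.0, -1.8, 1.6]
opening: -0.0001
grip_force: 0.7
```

Request:
{"method": "jog_arm", "body": {"plan": [[0, 0.4, 0, 0, 0, 0, -1], [0, 0.4, 0, 0, 0, 0, -1], [0, 0.4, 0, 0, 0, 0, -1], [0, 0.3, 0, 0, 0, 0, -1], [0, 0, 0, 0, 0, 0, -1]]}}

```text
t: 13.25
tool_pos: [0.5896, 0.0715, 0.0082]
tool_rot: [-0.009, -3.141, -0.001]
contact_force: [-0.2, -0.4, -0.2]
opening: -0.0004
grip_force: 0.0
```

```bash
python3 -c "
from h import *
st();look()"
```

```text
t 13.25 tcp bay mm [ -23.3 -100.8] z 8.2 yaw of tool y rel bay y deg -26.81 tilt [-0.     0.001 -1.   ] F [-0.2 -0.4 -0.2] open -0.0004
n 785 L [61.1 72.1] R [-14.2 -77.6] len 167.5 wid 23.7 phi 26.7 c [23.5 -2.7]
n 8 L [  52.3 -102.8] R [  68.8 -103. ] len 16.5 wid 1.0 phi -89.3 c [  60.5 -102.9]
```

Request:
{"method": "jog_arm", "body": {"plan": [[0, 0.25, 0, 0, 0, 0, -1], [0, -0.5, 0, 0, 0, 0, -1], [0.7, -0.2, 0, 0, 0, 0, -1], [0.7, 0, 0, 0, 0, 0, -1], [0.6, 0, 0, 0, 0, 0, -1], [0, 0.8, 0, 0, 0, 0, -1], [0, 0.8, 0, 0, 0, 0, -1], [0, 0.7, 0, 0, 0, 0, -1]]}}

```text
t: 14.1
tool_pos: [0.5506, 0.1094, 0.0087]
tool_rot: [0.009, 3.141, 0.001]
contact_force: [-0.1, -0.2, -0.1]
opening: 0.0001
grip_force: 0.0
```

Request:
{"method": "jog_arm", "body": {"plan": [[-0.3, 0, 0, 0, 0, 0, -1], [-0.4, 0, 0, 0, 0, 0, -1], [-0.4, 0, 0, 0, 0, 0, -1], [-0.4, 0, 0, 0, 0, 0, -1], [-0.4, 0, 0, 0, 0, 0, -1], [-0.4, 0, 0, 0, 0, 0, -1], [-0.3, 0, 0, 0, 0, 0, -1], [0, 0, 0, 0, 0, 0, -1]]}}

```text
t: 14.9
tool_pos: [0.6031, 0.1073, 0.0085]
tool_rot: [0.011, 3.141, 0.0]
contact_force: [-0.1, -0.4, 0.3]
opening: -0.0001
grip_force: 0.0
```

```bash
python3 -c "
from h import *
st();look()"
```

```text
t 14.9 tcp bay mm [  4.7 -74.9] z 8.5 yaw of tool y rel bay y deg -26.88 tilt [ 0.001 -0.    -1.   ] F [-0.1 -0.4  0.3] open -0.0001
n 576 L [48.5 76.2] R [ 34.3 -31.7] len 108.8 wid 25.1 phi 7.5 c [41.4 22.2]
n 1 L [ 42.6 -43.8] R [ 42.6 -43.8] len 0.0 wid 0.0 phi 0.0 c [ 42.6 -43.8]
```

Request:
{"method": "jog_arm", "body": {"plan": [[0.5, 0, 0, 0, 0, 0, -1], [0.5, 0, 0, 0, 0, 0, -1], [0, 0, 0, 0, 0, -0.15, -1], [0, 0, 0, 0, 0, -0.15, -1], [0, 0, 0, 0, 0, -0.15, -1], [0, 0, 0, 0, 0, -0.15, -1], [0, 0.5, 0, 0, 0, 0, -1], [0, 0.4, 0, 0, 0, 0, -1]]}}

```text
t: 15.75
tool_pos: [0.5727, 0.1244, 0.0082]
tool_rot: [0.72, -3.057, -0.001]
contact_force: [0.4, 0.1, -1.4]
opening: -0.0002
grip_force: 0.0
```

Request:
{"method": "jog_arm", "body": {"plan": [[-0.35, 0, 0, 0, 0, 0, -1], [-0.35, 0, 0, 0, 0, 0, -1], [-0.35, 0, 0, 0, 0, 0, -1], [-0.35, 0, 0, 0, 0, 0, -1], [-0.35, 0, 0, 0, 0, 0, -1], [-0.2, 0, 0, 0, 0, 0, -1], [0, 0, 0, 0, 0, 0, -1]]}}

```text
t: 16.45
tool_pos: [0.6095, 0.1413, 0.0083]
tool_rot: [-0.723, 3.057, 0.0]
contact_force: [0.5, -1.1, -0.9]
opening: 0.0001
grip_force: 0.0
```

```bash
python3 -c "
from h import *
st();save(look(),'pics/t4.png')"
```

```text
t 16.45 tcp bay mm [ 25.6 -47.2] z 8.3 yaw of tool y rel bay y deg 0.13 tilt [ 0.  0. -1.] F [ 0.5 -1.1 -0.9] open 0.0001
n 414 L [48.6 78.3] R [48.4  0.6] len 77.7 wid 25.0 phi 0.1 c [48.5 39.4]
n 1 L [69.6 86.9] R [69.6 86.9] len 0.0 wid 0.0 phi 0.0 c [69.6 86.9]
```

View pics/t4.png

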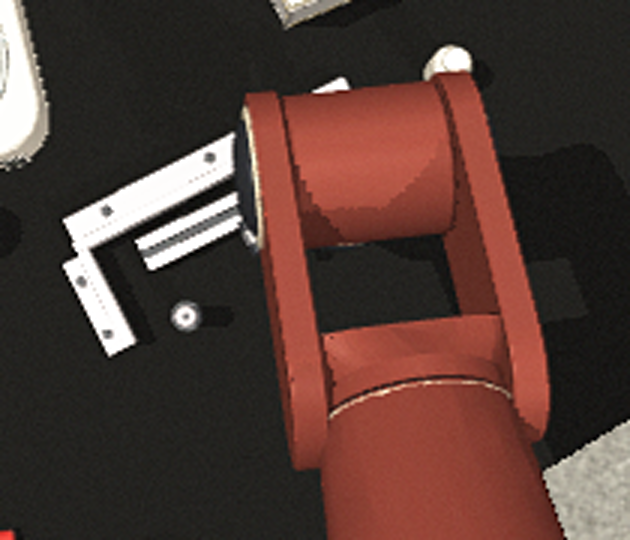

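The profile is now parallel to the back wall, about 14 mm short of it. I'll shift to its centre and push it home.

Request:
{"method": "jog_arm", "body": {"plan": [[0.5, 0, 0, 0, 0, 0, -1], [0, 0.9, 0, 0, 0, 0, -1], [0, 0.85, 0, 0, 0, 0, -1], [-0.3, 0, 0, 0, 0, 0, -1], [-0.3, 0, 0, 0, 0, 0, -1], [-0.3, 0, 0, 0, 0, 0, -1], [-0.2, 0, 0, 0, 0, 0, -1], [0, 0, 0, 0, 0, 0, -1]]}}

```text
t: 17.3
tool_pos: [0.6049, 0.1779, 0.0085]
tool_rot: [-0.723, 3.056, -0.0]
contact_force: [-0.5, -0.0, 0.2]
opening: 0.0001
grip_force: 0.0
```

Request:
{"method": "jog_arm", "body": {"plan": [[-0.05, 0, 0, 0, 0, 0, -1], [-0.05, 0, 0, 0, 0, 0, -1], [0, 0, 0, 0, 0, 0, -1]]}}

```text
t: 17.6
tool_pos: [0.6057, 0.1785, 0.0082]
tool_rot: [0.723, -3.057, 0.0]
contact_force: [-1.1, 0.0, 0.4]
opening: -0.0002
grip_force: 0.2
```

```bash
python3 -c "
from h import *
st();look()"
```

```text
t 17.6 tcp bay mm [ 38.7 -12.3] z 8.2 yaw of tool y rel bay y deg 0.13 tilt [-0. -0. -1.] F [-1.1  0.   0.4] open -0.0002
n 133 L [58.1 82.1] R [58.1 51.5] len 30.6 wid 23.1 phi -0.0 c [58.1 66.8]
n 1 L [69.6 86.9] R [69.6 86.9] len 0.0 wid 0.0 phi 0.0 c [69.6 86.9]
```

Request:
{"method": "jog_arm", "body": {"plan": [[-0.05, 0, 0, 0, 0, 0, -1], [-0.05, 0, 0, 0, 0, 0, -1], [0, 0, 0, 0, 0, 0, -1]]}}

```text
t: 17.95
tool_pos: [0.6062, 0.1789, 0.0082]
tool_rot: [0.723, -3.053, 0.001]
contact_force: [-5.8, -3.6, 3.0]
opening: 0.0001
grip_force: 3.3
```

Request:
{"method": "jog_arm", "body": {"plan": [[-0.05, 0, 0, 0, 0, 0, -1], [0, 0, 0, 0, 0, 0, -1]]}}

```text
t: 18.15
tool_pos: [0.6062, 0.1789, 0.008]
tool_rot: [0.723, -3.051, 0.002]
contact_force: [-8.5, -4.8, 6.9]
opening: -0.0001
grip_force: 4.9
```

The force has risen to about 10 N with the tip stopped, so the profile is against the wall. I'll back off straight, lift clear and check.

Request:
{"method": "jog_arm", "body": {"plan": [[0.3, 0, 0, 0, 0, 0, -1], [0.7, 0, 0, 0, 0, 0, -1], [0.7, 0, 0, 0, 0, 0, -1], [0.5, 0, -1, 0, 0, 0, -1], [0.8, 0, -1, 0, 0, 0, -1], [1, 0, -1, 0, 0, 0, -1], [1, 0, -1, 0, 0, 0, -1], [1, 0, -1, 0, 0, 0, -1]]}}

```text
t: 18.95
tool_pos: [0.5006, 0.1262, 0.1092]
tool_rot: [-0.723, 3.056, 0.0]
contact_force: [0.5, -0.1, -0.3]
opening: -0.0005
grip_force: 0.0
```

Request:
{"method": "jog_arm", "body": {"plan": [[1, 0, -1, 0, 0, 0, -1], [1, 0, -1, 0, 0, 0, -1], [1, 0, 0, 0, 0, 0, -1], [1, 0, 0, 0, 0, 0, -1], [0, 0, 0, 0, 0, 0, -1]]}}

```text
t: 19.45
tool_pos: [0.4286, 0.0901, 0.1483]
tool_rot: [-0.722, 3.056, -0.0]
contact_force: [0.7, -0.3, 0.1]
opening: -0.0002
grip_force: 0.0
```

```bash
python3 -c "
from h import *
st();im=look();save(im,'pics/t5.png')
s,_=ctrl.get_image('scene');cv2.imwrite('pics/s5.png',s[:,:,::-1])"
```

```text
t 19.45 tcp bay mm [-159.2  -12.4] z 148.3 yaw of tool y rel bay y deg 0.09 tilt [ 0.001  0.    -1.   ] F [ 0.7 -0.3  0.1] open -0.0002
n 889 L [57.1 82.3] R [  54.7 -103.3] len 185.6 wid 30.1 phi 0.7 c [ 55.9 -10.5]
n 8 L [   7.8 -103.2] R [  25.1 -103.4] len 17.4 wid 1.0 phi -89.3 c [  16.5 -103.3]
```

View pics/t5.png

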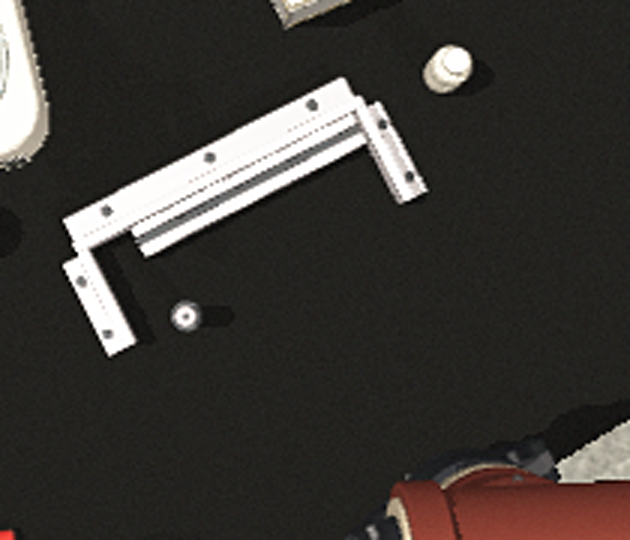

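View pics/s5.png

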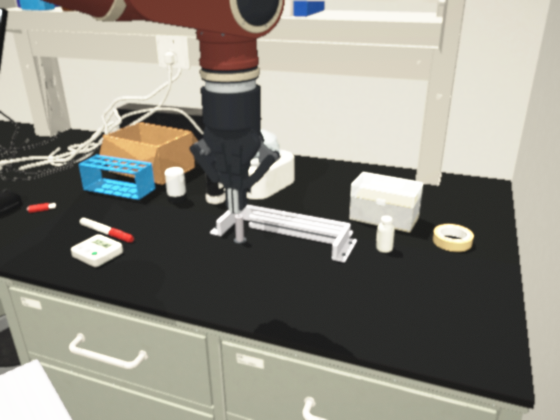

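The profile lies flush along the back wall, from (140,240) to (365,130) in the top view. The post, canisters and bottle are where they were, and the arm is clear.

```bash
python3 -c "
from h import *
print(ctrl.finish_job())"
```

```text
the job is handed in; nothing more can be done
None
```

I pushed the profile into the bay, left end first past the post, and in the last pictures it lies flat along the back wall, with the canisters and bottle where they stood; the job is handed in at about 19.5 s, verdict not shown.

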